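# Wind back the microtome feed and lock it

## Robot

A 6-joint arm with a two-finger parallel gripper is mounted at the origin on the work surface. World frame = base frame: x ahead of the robot, y to its left, z up, the work surface at z = 0. Lengths are in mm, angles in rad, forces in N, time in s.
With the tool pointing down it reaches from about 275 to 750 mm from the base axis. Payload 10.2 kg.
Tool frame: the origin (TCP) lies between the finger pads; the fingertips stand 17 mm ahead of it and the grasp point (between the pads) lies 2 mm behind it; z points along the fingers, y is the line along which they close (so a half turn about z gives the same grasp; the last joint's range is limited). The gripper opens to 85 mm and grips with 20 to 120 N. Pads are 22 mm wide; open, the fingers measure 114 mm over their backs; the gripper's body (76 mm by 85 mm) begins 54 mm behind the grasp point. The pads swing forward as they close: fully open they stand 13 mm farther back than shut.
Start: joints at [1.033, 0.313, 1.498, -0, 1.331, -0.223], TCP at [162.567, 499.203, 224.594] pointing down, gripper open.
Joint ranges: [-2.94, 2.94], [-0.97, 2.17], [0.19, 2.56], [-1.23, 4.37], [0.02, 3.11], [-2.88, 2.88]. Speed limits (rad/s): [2.39, 2.39, 3.01, 3.14, 3.14, 3.14].

## Interface

Orientations are given as a unit quaternion [w, x, y, z].
In Python, from rig import * gives the robot as it stands.
- The arm moves only by the tool step_arm, never from a script. Its argument "commands" is text: rows parted by semicolons, each of 7 numbers parted by spaces: the opening, from 0 (shut) to 1 (fully open), then the shift along the tool's x, y, z in cm, then the turn, a rotation vector about the tool's x, y, z in rad. In form: hand x y z rx ry rz; .... A call has 1 to 20 rows; each row is the pose to reach, as a shift and turn from the pose commanded when the call began, along the tool's axes at that moment; what a row does not reach only later rows make up. A row lasts 1/12 s, in which the tool goes at most 41.7 mm and 7.16 degrees, less where a joint would pass 70% of its speed; a pose out of reach is approached as far as the arm can. A call with a gripper value outside its range is refused whole. The fingers move at their own pace and stop on an object; "newtons" is the grip in N (left out, the last holds). Time passes only in rows, so rows that repeat a pose let the fingers close. It gives the time, the measured TCP pose, the force, the opening and the grip force at its end, in the units of the state.
- sense(): the state, without advancing time (a new reading comes with each control period).
- capture(name): name is "scene" or "top" or "wrist"; returns the picture (384x512x3 uint8, red, green, blue); there is no depth.
- camera_model(name): a dict with "mtx" (3x3 intrinsics, pixels), "k1" (the pictures are not rectified: a ray, as slopes to the right and down, at radius r is drawn at 1 + k1 r^2 times it, then the intrinsics apply), "eye" and "rotation" of the camera in the world. Camera axes: x right, y down, z forward; pixel columns grow to the right and rows downward; lengths in mm; the calibration is good to about 2 mm. A picture is of the moment at which its call begins: read the wrist's pose just before it. camera_model takes no time and is no camera call; for the wrist camera it gives the pose at the moment of the call.
- finish_job(): hands the job in; it is judged then, once.
Trained networks look in the newest picture that a camera, given by its name, has taken for a name from the list of things; names that differ only in an ending like _2 or _b are one class to them, and where a whole thing is asked for, a point or a joint stands for the part that bears it (a point fixed in the world has none). Each returns a list of dicts, best first, with "score" (0 to 1); they miss things now and then, are a little off and sometimes report something else, mostly with a low value. They report only what shows in the picture. A call takes as long as a camera call.
- search_frame(camera, label): "rect" ([centre column, centre row, width, height] in pixels, round what is visible of it).
- trace(camera, label): "mask" (384x512 bool, what is visible of it) and "rect" ([centre column, centre row, width, height] in pixels, round what is visible of it).
- spot_point(camera, label): "xy" ([column, row] in pixels: a listed point, or the origin of a listed thing).
The state is a dict: "time_s": time; "joints": joint angles; "dq": joint speeds; "tau": joint torques, N m; "eef_pos": TCP position; "ee_rot": TCP orientation; "force": force on the tool from outside, world axes, zero at the start; "wrist_torque": the same for the moment, N m; "grip_width": opening from 0.0 (shut) to 1.0 (fully open); "grip_force": force on a finger pad.
Only numpy, scipy, OpenCV 4.12 (cv2) and the standard library are available. Lean on these libraries where they do the work, as an engineer would, in place of code of your own. Each camera call takes 0.05 s, during which the arm holds its last target. There are 200 camera calls.

## Task

Wind the microtome's feed back: turn the crank on top clockwise (seen from above) against its steady drag until the drag suddenly drops away, and stop there, well within half a turn. Then slide the orange-knobbed lock bolt gently all the way home towards the crank, and let go; never force the crank or the bolt, and leave the other things on the bench where they are.

Things in the scene. Friction and masses are not known exactly. Their poses are not given: they have to be found in the camera images.
- microtome: bench microtome, fixed: white housing 170 x 300 mm (x by y), top face 100 mm above the bench; origin on the bench under it, z up, y along the housing to the crank's side, x from its front to the specimen head. Specimen head and blade holder behind the housing (x 70 to 163 mm) stay below 90 mm; a black handwheel is on the -y face
- crank_axis (a point): where the crank's upright axis meets the housing's top, at (-30, 70, 100) mm in the microtome's frame, axes as the microtome's. Hub (34 mm wide) and arm (18 mm wide) stay under 14 mm above it. Drag with the feed engaged: 0.4 to 0.5 N m (8 to 11 N at the knob) at any angle; run off its thread: about 0.05 N m (1 N), falling within 0.5 rad. It is friction, felt only while turning or starting to turn
- knob_mid (a point): middle of the crank's black handle knob, upright, 22 mm in diameter, 41 mm tall, spinning freely on its own axis, which circles the crank's axis at 45 mm radius. This point is 35.5 mm above the housing's top and 20.5 mm above the knob's foot, which is 1 mm above the arm
- crank (a joint): crank angle, rad, grows clockwise seen from above (winding, blue arrow); at 0 the knob is on the microtome's -x side of the axis. Starts within -1 to 1. The drag drops somewhere from 5.5 to 12 rad, different each time and shown by nothing. The bolt goes home from there to 3.2 rad beyond; 7.5 rad beyond is a hard stop. Stays where left; can be turned back to the drop
- bolt_knob (a point): middle of the lock bolt's orange knob, upright, 16 mm in diameter, 34 mm tall, 23 mm above the housing's top, on a steel slide plate 34 mm square and 6 mm thick; at travel 0 it is at (-30, -90, 123) mm in the microtome's frame. Rails 8 mm high run beside the plate, 21 mm from the knob's axis in x
- bolt (a joint): travel of the lock bolt in m, towards the crank (microtome's +y): 0 at the start (open), 0.018 fully home against its stop. Stays where it is left, slides with about 1.5 N; if the feed is not home (not wound off its thread, or wound too far) it meets a hard block at 0.005
- cassette: bystander: blue tissue cassette, 28 x 40 x 7 mm, lying loose on the microtome's housing between crank and specimen head; origin under its centre
- jar: bystander: glass sample jar with white cap, 64 mm wide, 85 mm tall; origin under its centre
- beaker: bystander: glass beaker, 70 mm wide, 90 mm tall; origin under its centre
- reagent: bystander: amber bottle with black cap, 60 mm wide, 130 mm tall; origin under its centre
- slide_box: bystander: blue slide box, 100 x 85 x 32 mm; origin under its centre
- brush: bystander: small brush lying on the bench, 160 mm long; origin under its middle
- dish: bystander: clear shallow dish, 90 mm wide, 16 mm tall; origin under its centre

How it is judged (in metres and radians):
At the end, for the whole second after the job is handed in: the lock bolt stands home (at least 15.5 of its 18 mm), which it can only do with the crank wound off the thread (beyond 5 rad), and stays there (value of joint bolt above 0.0155 m and value of joint crank above 5 rad); the robot touches nothing.
It fails at once if the crank is forced: more than 100 N between the fingers and the crank with its knob (contact force between the fingers and crank above 100 N).
It fails at once if the bolt is forced: more than 60 N between the fingers and the bolt (contact force between the fingers and bolt above 60 N).
It fails at once if a bystander is moved by more than 30 mm (distance of any of cassette, jar, beaker, reagent, slide_box, brush, dish from where it was at the start of the episode above 0.03 m).
It also fails if it takes over 72 s, if anything falls off the work surface, if the arm or the gripper's body presses on something with over 40 N, if the wrist force passes 120 N, or if a joint passes its speed limit or range.

## Working session

There is one attempt and no reset: what is moved stays moved. The work goes in short steps, Python scripts to look and compute and a tool call to move; the robot and the scene stay as the last step left them, time stands still between calls to the robot, and variables do not carry over. Pictures are saved under pics/ and viewed, at most 10 in all, crops included, and the job is handed in when it is done.

Besides the shell and the picture viewer there is one more tool, called after "Request:" as name(argument=value, ...), one argument or row to a line, values as JSON. step_arm: Moves the arm, as the interface text tells. Its arguments: {"type":"object","properties":{"commands":{"type":"string"},"newtons":{"type":"number"}},"required":["commands"]}

```bash
mkdir -p pics; cat > h.py <<'E'
from rig import *
import numpy as np, cv2
from scipy.spatial.transform import Rotation as R
def ray(cam,xy,m=None):
    m=m or camera_model(cam); K=np.array(m["mtx"]);d=np.array([(xy[0]-K[0,2])/K[0,0],(xy[1]-K[1,2])/K[1,1]])
    u=d.copy()
    for _ in range(20): u=d/(1+m["k1"]*(u@u))
    return np.array(m["eye"],float),np.array(m["rotation"])@np.r_[u,1]
def onz(cam,xy,z,m=None):
    e,v=ray(cam,xy,m); return e+v*(z-e[2])/v[2]
def tri(rays):
    A=0;b=0
    for e,v in rays:
        v=v/np.linalg.norm(v);P=np.eye(3)-np.outer(v,v);A=A+P;b=b+P@e
    return np.linalg.solve(A,b)
E
python3 - <<'E'
from h import *
s=sense();print(s)
for c in("scene","top"):
    im=capture(c);cv2.imwrite(f"pics/{c}0.png",im[...,::-1])
    m=camera_model(c);print(c,np.round(m["eye"]),np.round(m["rotation"],2).tolist())
    for l,z in(("microtome",0),("crank_axis",100),("knob_mid",135.5),("bolt_knob",123),("cassette",100),("jar",0),("beaker",0),("reagent",0),("slide_box",0),("brush",0),("dish",0)):
        for r in spot_point(c,l)[:2]: print(l,round(r["score"],2),np.round(r["xy"]),np.round(onz(c,r["xy"],z),1))
E
```

```text
{'time_s': 0.0, 'joints': array([ 1.03260884e+00,  3.13435392e-01,  1.49845640e+00, -3.21411209e-05,
        1.33100085e+00, -2.23407010e-01]), 'dq': array([ 5.55926819e-06,  4.61812339e-04, -2.35559923e-04, -4.00705629e-04,
       -2.57869077e-04,  6.55228940e-04]), 'tau': array([-5.67791813e-04, -4.12270260e+01, -2.59735465e+01, -2.66902116e-04,
        4.31520893e-03,  2.01045862e-05]), 'eef_pos': array([162.42243917, 498.9539528 , 224.03528788]), 'ee_rot': array([-2.27086659e-04,  1.56737425e-01,  9.87640095e-01, -6.09234054e-04]), 'force': array([-0.31787917,  0.05424639, -0.17163363]), 'wrist_torque': array([-0.04597995,  0.02225112, -0.01302671]), 'grip_force': 0.0, 'grip_width': 0.9973420171403555}
scene [1110.  115. 1101.] [-0.18, 0.6, 0.74, -0.22]Traceback (most recent call last):
  File "<stdin>", line 7, in <module>
  File "h.py", line 10, in onz
    e,v=ray(cam,xy,m); return e+v*(z-e[2])/v[2]
        ~~~^^^^^^^^^^
  File "h.py", line 8, in ray
    return np.array(m["eye"],float),np.array(m["rotation"])@np.r_[u,1]
                                    ~~~~~~~~~~~~~~~~~~~~~~~^~~~~~~~~~~
ValueError: matmul: Input operand 1 has a mismatch in its core dimension 0, with gufunc signature (n?,k),(k,m?)->(n?,m?) (size 3 is different from 4)
```

```bash
sed -i 's/np.array(m\["rotation"\])@np.r_\[u,1\]/R.from_quat(m["rotation"],scalar_first=True).apply(np.r_[u,1])/' h.py
python3 - <<'E'
from h import *
for c in("scene","top"):
    im=capture(c);cv2.imwrite(f"pics/{c}0.png",im[...,::-1])
    m=camera_model(c);print(c,np.round(m["eye"]),R.from_quat(m["rotation"],scalar_first=True).apply([0,0,1]).round(2))
    for l,z in(("microtome",0),("crank_axis",100),("knob_mid",135.5),("bolt_knob",123),("cassette",100),("jar",0),("beaker",0),("reagent",0),("slide_box",0),("brush",0),("dish",0)):
        for r in spot_point(c,l)[:2]: print(l,round(r["score"],2),np.round(r["xy"]),np.round(onz(c,r["xy"],z),1))
a,b=[cv2.imread(f"pics/{c}0.png") for c in("scene","top")]
cv2.imwrite("pics/both.png",cv2.resize(np.vstack([a,b]),(400*1,600)) if 0 else cv2.resize(b,(800,600)))
E
```

```text
scene [1110.  115. 1101.] [-0.54 -0.1  -0.84]
microtome 0.91 [274. 236.] [573.7  56.1   0. ]
crank_axis 0.59 [149. 191.] [ 548.6 -366.   100. ]
crank_axis 0.56 [298. 217.] [540.2 122.6 100. ]
knob_mid 0.4 [291. 196.] [492.3  88.6 135.5]
bolt_knob 0.65 [247. 201.] [531.4 -41.8 123. ]
bolt_knob 0.59 [190. 151.] [ 378.6 -277.   123. ]
cassette 0.55 [258. 232.] [619.9  11.7 100. ]
jar 0.79 [384. 271.] [619.4 417.2   0. ]
beaker 0.91 [147. 191.] [ 495.2 -418.6    0. ]
reagent 0.59 [378. 238.] [506.9 393.4   0. ]
slide_box 0.9 [125. 234.] [ 669.  -428.7    0. ]
brush 0.69 [192. 154.] [ 299.9 -315.6    0. ]
dish 0.72 [348. 189.] [332.2 280.6   0. ]
top [ 361.  -25. 1496.] [ 0.1   0.01 -1.  ]
microtome 0.82 [226. 170.] [568.1  65.3   0. ]
crank_axis 0.88 [204. 176.] [534.  126.2 100. ]
knob_mid 0.44 [212. 182.] [512.2  99.5 135.5]
bolt_knob 0.59 [258. 167.] [558.3 -40.9 123. ]
cassette 0.7 [344. 248.] [ 302.3 -306.3  100. ]
cassette 0.54 [237. 152.] [608.7  23.3 100. ]
jar 0.7 [124. 158.] [617.1 412.3   0. ]
beaker 0.93 [367. 189.] [ 495.1 -411.8    0. ]
reagent 0.66 [128. 186.] [519.1 399.2   0. ]
slide_box 0.63 [372. 139.] [ 666.5 -436.9    0. ]
brush 0.76 [345. 247.] [ 301.4 -329.3    0. ]
dish 0.55 [162. 239.] [337.  282.6   0. ]
```

View pics/both.png

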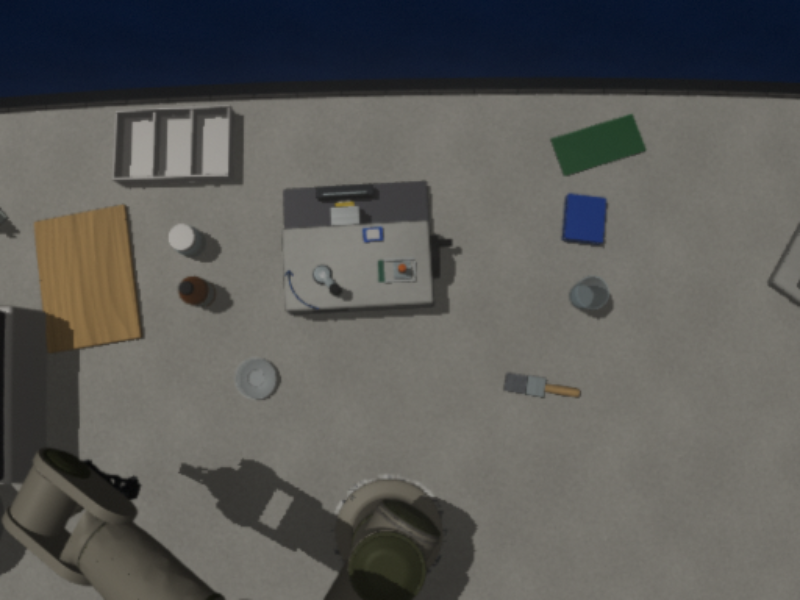

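View pics/scene0.png

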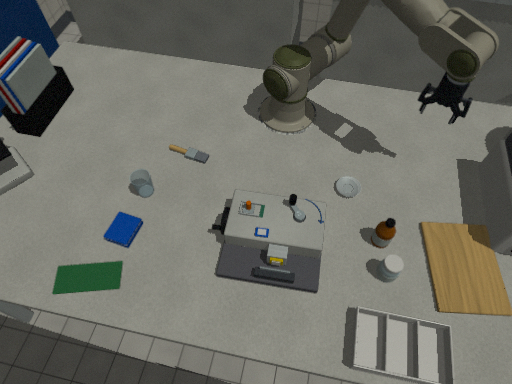

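The top view (800×600) shows the microtome nearly axis-aligned: hub at (322,273), black knob at (335,288), orange bolt knob at (402,268), cassette at (373,235). The scene view agrees: hub (298,213), knob (292,200), bolt (249,205). I'll move over it for a wrist look.

Request:
step_arm(
  commands="1 -48.6 -30.3 -7.6 0 0 1.207;1 -48.6 -30.3 -7.6 0 0 1.207;1 -48.6 -30.3 -7.6 0 0 1.207;1 -48.6 -30.3 -7.6 0 0 1.207;1 -48.6 -30.3 -7.6 0 0 1.207;1 -48.6 -30.3 -7.6 0 0 1.207;1 -48.6 -30.3 -7.6 0 0 1.207;1 -48.6 -30.3 -7.6 0 0 1.207;1 -48.6 -30.3 -7.6 0 0 1.207;1 -48.6 -30.3 -7.6 0 0 1.207;1 -48.6 -30.3 -7.6 0 0 1.207;1 -48.6 -30.3 -7.6 0 0 1.207;1 -48.6 -30.3 -7.6 0 0 1.207;1 -48.6 -30.3 -7.6 0 0 1.207;1 -48.6 -30.3 -7.6 0 0 1.207;1 -48.6 -30.3 -7.6 0 0 1.207;1 -48.6 -30.3 -7.6 0 0 1.207;1 -48.6 -30.3 -7.6 0 0 1.207;1 -48.6 -30.3 -7.6 0 0 1.207;1 -48.6 -30.3 -7.6 0 0 1.207",
  newtons=30,
)

```text
time_s: 2.97
eef_pos: [530.5, 61.4, 300.8]
ee_rot: [0.0, 0.689, 0.725, 0.0]
force: [-0.6, 0.3, -0.6]
grip_width: 1.004
grip_force: 0.0
```

```bash
cat > look.py <<'E'
from h import *
import sys
m=camera_model("wrist");im=capture("wrist");s=sense()
q=R.from_quat(s["ee_rot"],scalar_first=True)
print(s["time_s"],s["eef_pos"].round(1),"tool y",q.apply([0,1,0]).round(3),s["force"].round(1),"q",s["joints"].round(2),"eye",np.round(m["eye"]))
cv2.imwrite(f"pics/{sys.argv[1]}.png",im[...,::-1])
for l,z in(("crank_axis",100),("knob_mid",135.5),("bolt_knob",123),("microtome",0),("cassette",100)):
    for r in spot_point("wrist",l)[:2]: print(l,round(r["score"],2),np.round(r["xy"]),np.round(onz("wrist",r["xy"],z,m),1))
E
python3 look.py w1
```

```text
3.0167 [530.5  61.3 300.8] tool y [0.999 0.05  0.   ] [ 0.3 -0.5  0.1] q [-0.1   0.29  1.33  0.    1.52 -0.15] eye [528. 127. 450.]
crank_axis 0.67 [124.  14.] [371.6 240.  100. ]
crank_axis 0.57 [260. 121.] [538.2 123.4 100. ]
knob_mid 0.74 [229. 146.] [503.   93.8 135.5]
bolt_knob 0.77 [257. 246.] [542.7 -36.5 123. ]
bolt_knob 0.46 [317. 201.] [614.1  29.1 123. ]
microtome 0.98 [275. 163.] [570.   55.5   0. ]
microtome 0.66 [315. 199.] [643.3  -2.9   0. ]
cassette 0.61 [313. 198.] [614.8  26.4 100. ]
```

View pics/w1.png

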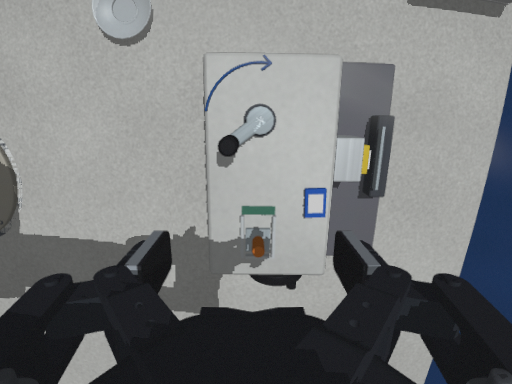

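The wrist image shows the hub at (260,120), knob at (229,146) and bolt knob at (258,245). Hub-to-bolt distance works out to 160.0 mm and the knob radius to about 46 mm, both as specified. Going onto the knob.

Request:
step_arm(
  commands="0.6 3.5 -2.56 4 0 0 0;0.6 3.5 -2.56 4 0 0 0;0.6 3.5 -2.56 8 0 0 0;0.6 3.5 -2.56 12 0 0 0;0.6 3.5 -2.56 14 0 0 0;0.6 3.5 -2.56 15.5 0 0 0;0.6 3.5 -2.56 16.36 0 0 0;0.6 3.5 -2.56 16.36 0 0 0;0.6 3.5 -2.56 16.36 0 0 0;0 3.5 -2.56 16.36 0 0 0;0 3.5 -2.56 16.36 0 0 0;0 3.5 -2.56 16.36 0 0 0;0 3.5 -2.56 16.36 0 0 0;0 3.5 -2.56 16.36 0 0 0;0 3.5 -2.56 16.36 0 0 0;0 3.5 -2.56 16.36 0 0 0;0 3.5 -2.56 16.36 0 0 0;0 3.5 -2.56 16.36 0 0 0",
  newtons=30,
)

```text
time_s: 4.77
eef_pos: [504.0, 93.7, 138.1]
ee_rot: [0.001, 0.69, 0.724, 0.0]
force: [-1.9, -3.7, 5.3]
grip_width: 0.234
grip_force: 29.2
```

```bash
python3 look.py w2
```

```text
4.8167 [504.   93.7 138.2] tool y [0.999 0.049 0.002] [-2.2 -4.1  6.2] q [-0.04  0.37  1.66 -0.    1.11 -0.09] eye [502. 159. 287.]
crank_axis 0.77 [303. 173.] [539.3 123.2 100. ]
knob_mid 0.67 [252. 230.] [505.   94.1 135.5]
microtome 0.96 [308. 217.] [569.6  54.3   0. ]
cassette 0.46 [384. 297.] [616.2  24.5 100. ]
```

View pics/w2.png

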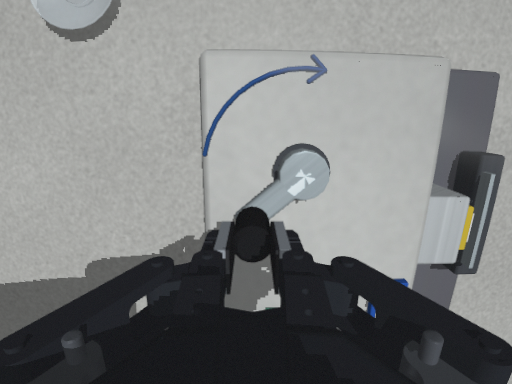

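The knob (252,230) sits centred between the pads and the axis reads consistently at about (538.7,123.3). Next, generate the circle.

```bash
cat > circ.py <<'E'
import sys,numpy as np
# turn already done, number of rows, step, centre offset & r in tool axes from grip pose (mm)
c=np.array([27.46,35.66]);r=45.;t0=np.arctan2(-c[1],-c[0])
def rows(a,n,s):
    p=lambda t:c+r*np.array([np.cos(t0+t),np.sin(t0+t)])
    return ";".join("0 %.2f %.2f 0 0 0 0"%tuple((p(a+s*(i+1))-p(a))/10) for i in range(n))
if __name__=="__main__":
    for a,n,s in((0,10,.1),(1,20,.1),(3,20,.1),(5,10,.1),(6,10,.1)): print(a,rows(a,n,s))
E
python3 circ.py
```

```text
0 0 0.37 -0.26 0 0 0 0;0 0.76 -0.47 0 0 0 0;0 1.18 -0.65 0 0 0 0;0 1.61 -0.79 0 0 0 0;0 2.05 -0.88 0 0 0 0;0 2.49 -0.93 0 0 0 0;0 2.94 -0.93 0 0 0 0;0 3.39 -0.89 0 0 0 0;0 3.83 -0.80 0 0 0 0;0 4.26 -0.67 0 0 0 0
1 0 0.42 0.17 0 0 0 0;0 0.81 0.39 0 0 0 0;0 1.18 0.64 0 0 0 0;0 1.53 0.93 0 0 0 0;0 1.85 1.25 0 0 0 0;0 2.13 1.60 0 0 0 0;0 2.37 1.97 0 0 0 0;0 2.58 2.37 0 0 0 0;0 2.74 2.79 0 0 0 0;0 2.87 3.22 0 0 0 0;0 2.95 3.67 0 0 0 0;0 2.98 4.12 0 0 0 0;0 2.97 4.56 0 0 0 0;0 2.92 5.01 0 0 0 0;0 2.82 5.45 0 0 0 0;0 2.67 5.88 0 0 0 0;0 2.49 6.29 0 0 0 0;0 2.26 6.68 0 0 0 0;0 2.00 7.04 0 0 0 0;0 1.70 7.38 0 0 0 0
3 0 -0.33 0.31 0 0 0 0;0 -0.69 0.58 0 0 0 0;0 -1.07 0.81 0 0 0 0;0 -1.48 1.01 0 0 0 0;0 -1.90 1.16 0 0 0 0;0 -2.34 1.27 0 0 0 0;0 -2.78 1.34 0 0 0 0;0 -3.23 1.36 0 0 0 0;0 -3.68 1.33 0 0 0 0;0 -4.12 1.27 0 0 0 0;0 -4.56 1.15 0 0 0 0;0 -4.98 1.00 0 0 0 0;0 -5.39 0.80 0 0 0 0;0 -5.77 0.57 0 0 0 0;0 -6.13 0.29 0 0 0 0;0 -6.46 -0.01 0 0 0 0;0 -6.75 -0.35 0 0 0 0;0 -7.01 -0.72 0 0 0 0;0 -7.24 -1.11 0 0 0 0;0 -7.42 -1.52 0 0 0 0
5 0 -0.14 -0.43 0 0 0 0;0 -0.24 -0.87 0 0 0 0;0 -0.29 -1.31 0 0 0 0;0 -0.30 -1.76 0 0 0 0;0 -0.26 -2.21 0 0 0 0;0 -0.18 -2.65 0 0 0 0;0 -0.06 -3.09 0 0 0 0;0 0.11 -3.50 0 0 0 0;0 0.32 -3.90 0 0 0 0;0 0.57 -4.28 0 0 0 0
6 0 0.28 -0.35 0 0 0 0;0 0.60 -0.67 0 0 0 0;0 0.95 -0.95 0 0 0 0;0 1.32 -1.20 0 0 0 0;0 1.72 -1.42 0 0 0 0;0 2.13 -1.59 0 0 0 0;0 2.57 -1.72 0 0 0 0;0 3.01 -1.80 0 0 0 0;0 3.46 -1.84 0 0 0 0;0 3.90 -1.84 0 0 0 0
```

Request:
step_arm(
  commands="0 0.37 -0.26 0 0 0 0;0 0.76 -0.47 0 0 0 0;0 1.18 -0.65 0 0 0 0;0 1.61 -0.79 0 0 0 0;0 2.05 -0.88 0 0 0 0;0 2.49 -0.93 0 0 0 0;0 2.94 -0.93 0 0 0 0;0 3.39 -0.89 0 0 0 0;0 3.83 -0.80 0 0 0 0;0 4.26 -0.67 0 0 0 0",
  newtons=40,
)

```text
time_s: 5.9
eef_pos: [493.7, 136.4, 138.1]
ee_rot: [-0.001, 0.689, 0.724, -0.001]
force: [-10.4, -3.2, 11.3]
grip_width: 0.23
grip_force: 40.2
```

Request:
step_arm(
  commands="0 0.42 0.17 -0.1 0 0 0;0 0.81 0.39 -0.1 0 0 0;0 1.18 0.64 -0.1 0 0 0;0 1.53 0.93 -0.1 0 0 0;0 1.85 1.25 -0.1 0 0 0;0 2.13 1.60 -0.1 0 0 0;0 2.37 1.97 -0.1 0 0 0;0 2.58 2.37 -0.1 0 0 0;0 2.74 2.79 -0.1 0 0 0;0 2.87 3.22 -0.1 0 0 0;0 2.95 3.67 -0.1 0 0 0;0 2.98 4.12 -0.1 0 0 0;0 2.97 4.56 -0.1 0 0 0;0 2.92 5.01 -0.1 0 0 0;0 2.82 5.45 -0.1 0 0 0;0 2.67 5.88 -0.1 0 0 0;0 2.49 6.29 -0.1 0 0 0;0 2.26 6.68 -0.1 0 0 0;0 2.00 7.04 -0.1 0 0 0;0 1.70 7.38 -0.1 0 0 0",
)

```text
time_s: 7.57
eef_pos: [567.4, 157.5, 138.3]
ee_rot: [-0.001, 0.689, 0.724, -0.0]
force: [-4.0, 2.3, 1.1]
grip_width: 0.229
grip_force: 39.6
```

Request:
step_arm(
  commands="0 -0.33 0.31 0 0 0 0;0 -0.69 0.58 0 0 0 0;0 -1.07 0.81 0 0 0 0;0 -1.48 1.01 0 0 0 0;0 -1.90 1.16 0 0 0 0;0 -2.34 1.27 0 0 0 0;0 -2.78 1.34 0 0 0 0;0 -3.23 1.36 0 0 0 0;0 -3.68 1.33 0 0 0 0;0 -4.12 1.27 0 0 0 0;0 -4.56 1.15 0 0 0 0;0 -4.98 1.00 0 0 0 0;0 -5.39 0.80 0 0 0 0;0 -5.77 0.57 0 0 0 0;0 -6.13 0.29 0 0 0 0;0 -6.46 -0.01 0 0 0 0;0 -6.75 -0.35 0 0 0 0;0 -7.01 -0.72 0 0 0 0;0 -7.24 -1.11 0 0 0 0;0 -7.42 -1.52 0 0 0 0",
)

```text
time_s: 9.23
eef_pos: [556.3, 83.4, 138.3]
ee_rot: [-0.0, 0.69, 0.724, 0.001]
force: [1.4, 8.2, -1.5]
grip_width: 0.23
grip_force: 39.3
```

```bash
python3 - <<'E'
from h import *
for i in range(2): s=sense();print(s["time_s"],s["eef_pos"].round(1),s["force"].round(1),s["wrist_torque"].round(2),s["dq"].round(3))
E
```

```text
9.2333 [556.3  83.4 138.3] [ 1.4  8.2 -1.5] [ 1.44 -0.26  0.02] [-0.047 -0.105  0.163  0.    -0.063 -0.047]
9.2333 [556.3  83.4 138.3] [ 1.4  8.2 -1.5] [ 1.44 -0.26  0.02] [-0.047 -0.105  0.163  0.    -0.063 -0.047]
```

```bash
cat > circ2.py <<'E'
import numpy as np
c0=np.array([27.46,35.66]);r=45.;t0=np.arctan2(-c0[1],-c0[0]);c1=c0+[1.05,-1.15]
p=lambda t,c:c+r*np.array([np.cos(t0+t),np.sin(t0+t)])
def rows(a,n,s,f=1.):
    return ";".join("0 %.2f %.2f 0 0 0 0"%tuple((p(a+s*(i+1),c1)-p(a,c0 if a==5 else c1))/10) for i in range(n))
for a in(5,6,7,8,9,10,11,12): print(a,"tangent world (cw) %.2f %.2f"%tuple(np.array([[-.05,.999],[.999,.05]])@[-np.sin(t0+a+1),np.cos(t0+a+1)]),rows(a,10,.1))
E
python3 circ2.py
```

```text
5 tangent world (cw) -0.84 0.55 0 -0.04 -0.54 0 0 0 0;0 -0.13 -0.98 0 0 0 0;0 -0.19 -1.43 0 0 0 0;0 -0.20 -1.88 0 0 0 0;0 -0.16 -2.33 0 0 0 0;0 -0.08 -2.77 0 0 0 0;0 0.05 -3.20 0 0 0 0;0 0.22 -3.62 0 0 0 0;0 0.42 -4.02 0 0 0 0;0 0.67 -4.39 0 0 0 0
6 tangent world (cw) 0.01 1.00 0 0.28 -0.35 0 0 0 0;0 0.60 -0.67 0 0 0 0;0 0.95 -0.95 0 0 0 0;0 1.32 -1.20 0 0 0 0;0 1.72 -1.42 0 0 0 0;0 2.13 -1.59 0 0 0 0;0 2.57 -1.72 0 0 0 0;0 3.01 -1.80 0 0 0 0;0 3.46 -1.84 0 0 0 0;0 3.90 -1.84 0 0 0 0
7 tangent world (cw) 0.85 0.53 0 0.45 0.05 0 0 0 0;0 0.89 0.14 0 0 0 0;0 1.32 0.28 0 0 0 0;0 1.73 0.46 0 0 0 0;0 2.12 0.68 0 0 0 0;0 2.49 0.94 0 0 0 0;0 2.83 1.23 0 0 0 0;0 3.14 1.56 0 0 0 0;0 3.42 1.91 0 0 0 0;0 3.65 2.29 0 0 0 0
8 tangent world (cw) 0.91 -0.43 0 0.20 0.40 0 0 0 0;0 0.36 0.82 0 0 0 0;0 0.47 1.26 0 0 0 0;0 0.55 1.70 0 0 0 0;0 0.57 2.15 0 0 0 0;0 0.55 2.60 0 0 0 0;0 0.49 3.05 0 0 0 0;0 0.39 3.48 0 0 0 0;0 0.24 3.91 0 0 0 0;0 0.04 4.31 0 0 0 0
9 tangent world (cw) 0.13 -0.99 0 -0.23 0.39 0 0 0 0;0 -0.50 0.75 0 0 0 0;0 -0.80 1.08 0 0 0 0;0 -1.14 1.38 0 0 0 0;0 -1.50 1.64 0 0 0 0;0 -1.89 1.87 0 0 0 0;0 -2.30 2.06 0 0 0 0;0 -2.72 2.21 0 0 0 0;0 -3.16 2.31 0 0 0 0;0 -3.61 2.37 0 0 0 0
10 tangent world (cw) -0.76 -0.65 0 -0.45 0.01 0 0 0 0;0 -0.90 -0.02 0 0 0 0;0 -1.34 -0.09 0 0 0 0;0 -1.78 -0.21 0 0 0 0;0 -2.19 -0.37 0 0 0 0;0 -2.60 -0.58 0 0 0 0;0 -2.98 -0.82 0 0 0 0;0 -3.33 -1.10 0 0 0 0;0 -3.65 -1.41 0 0 0 0;0 -3.94 -1.76 0 0 0 0
11 tangent world (cw) -0.96 0.29 0 -0.25 -0.37 0 0 0 0;0 -0.47 -0.77 0 0 0 0;0 -0.65 -1.18 0 0 0 0;0 -0.78 -1.61 0 0 0 0;0 -0.87 -2.05 0 0 0 0;0 -0.92 -2.50 0 0 0 0;0 -0.92 -2.95 0 0 0 0;0 -0.87 -3.39 0 0 0 0;0 -0.78 -3.84 0 0 0 0;0 -0.65 -4.27 0 0 0 0
12 tangent world (cw) -0.27 0.96 0 0.17 -0.41 0 0 0 0;0 0.39 -0.81 0 0 0 0;0 0.64 -1.18 0 0 0 0;0 0.93 -1.53 0 0 0 0;0 1.25 -1.84 0 0 0 0;0 1.61 -2.12 0 0 0 0;0 1.98 -2.36 0 0 0 0;0 2.38 -2.57 0 0 0 0;0 2.80 -2.73 0 0 0 0;0 3.24 -2.85 0 0 0 0
```

Request:
step_arm(
  commands="0 -0.04 -0.54 0 0 0 0;0 -0.13 -0.98 0 0 0 0;0 -0.19 -1.43 0 0 0 0;0 -0.20 -1.88 0 0 0 0;0 -0.16 -2.33 0 0 0 0;0 -0.08 -2.77 0 0 0 0;0 0.05 -3.20 0 0 0 0;0 0.22 -3.62 0 0 0 0;0 0.42 -4.02 0 0 0 0;0 0.67 -4.39 0 0 0 0",
)

```text
time_s: 10.07
eef_pos: [512.7, 86.2, 138.4]
ee_rot: [0.001, 0.69, 0.724, 0.001]
force: [4.8, -1.6, -1.5]
grip_width: 0.229
grip_force: 39.3
```

Request:
step_arm(
  commands="0 0.28 -0.35 0 0 0 0;0 0.60 -0.67 0 0 0 0;0 0.95 -0.95 0 0 0 0;0 1.32 -1.20 0 0 0 0;0 1.72 -1.42 0 0 0 0;0 2.13 -1.59 0 0 0 0;0 2.57 -1.72 0 0 0 0;0 3.01 -1.80 0 0 0 0;0 3.46 -1.84 0 0 0 0;0 3.90 -1.84 0 0 0 0",
)

```text
time_s: 10.9
eef_pos: [491.6, 125.3, 138.2]
ee_rot: [0.0, 0.69, 0.724, -0.0]
force: [0.7, -4.6, 4.3]
grip_width: 0.23
grip_force: 39.9
```

Still about −4.6 N of drag.

Request:
step_arm(
  commands="0 0.45 0.05 0 0 0 0;0 0.89 0.14 0 0 0 0;0 1.32 0.28 0 0 0 0;0 1.73 0.46 0 0 0 0;0 2.12 0.68 0 0 0 0;0 2.49 0.94 0 0 0 0;0 2.83 1.23 0 0 0 0;0 3.14 1.56 0 0 0 0;0 3.42 1.91 0 0 0 0;0 3.65 2.29 0 0 0 0",
)

```text
time_s: 11.73
eef_pos: [512.7, 162.9, 138.1]
ee_rot: [-0.0, 0.689, 0.724, -0.0]
force: [0.3, -4.0, 5.4]
grip_width: 0.223
grip_force: 40.1
```

Drag now about −1.9 N, so it may be dropping. Checking with a half-size step.

Request:
step_arm(
  commands="0 0.20 0.40 0 0 0 0;0 0.36 0.82 0 0 0 0;0 0.47 1.26 0 0 0 0;0 0.55 1.70 0 0 0 0",
)

```text
time_s: 12.07
eef_pos: [529.5, 169.2, 138.1]
ee_rot: [-0.0, 0.689, 0.724, -0.0]
force: [0.6, -4.2, 4.7]
grip_width: 0.228
grip_force: 40.0
```

Tangential force is near zero. I'll add 0.4 rad to confirm and for margin.

Request:
step_arm(
  commands="0 0.02 0.45 0 0 0 0;0 0 0.9 0 0 0 0;0 -0.06 1.35 0 0 0 0;0 -0.16 1.78 0 0 0 0",
)

```text
time_s: 12.4
eef_pos: [547.0, 168.6, 138.0]
ee_rot: [-0.001, 0.689, 0.724, -0.0]
force: [-1.6, -4.2, 7.6]
grip_width: 0.225
grip_force: 40.1
```

Request:
step_arm(
  commands="0.6 0 0 0 0 0 0;0.6 0 0 0 0 0 0;0.6 0 0 0 0 0 0;0.6 0 0 0 0 0 0;0.6 0 0 -2 0 0 0;0.6 0 0 -5 0 0 0;0.6 0 0 -8.2 0 0 0;0.6 -4 -0.3 -8.2 0 0 0;0.6 -8 -0.6 -8.2 0 0 0;0.6 -12 -0.9 -8.2 0 0 0;0.6 -16 -1.2 -8.2 0 0 0;0.6 -20 -1.5 -8.2 0 0 0;0.6 -24.8 -1.78 -8.2 0 0 0;0.6 -24.8 -1.78 -8.2 0 0 0;0.6 -24.8 -1.78 -8.2 0 0 0;0.6 -24.8 -1.78 -8.2 0 0 0",
)

```text
time_s: 13.73
eef_pos: [541.6, -80.0, 219.8]
ee_rot: [-0.0, 0.69, 0.724, 0.0]
force: [-0.4, 0.2, 0.1]
grip_width: 0.601
grip_force: 0.0
```

```bash
python3 look.py w3
```

```text
13.7833 [541.6 -79.3 219.9] tool y [ 0.999  0.05  -0.   ] [-0.4  0.2  0.2] q [-0.36  0.37  1.44  0.    1.34 -0.41] eye [540. -15. 369.]
bolt_knob 0.65 [258. 140.] [545.  -33.9 123. ]
microtome 0.58 [276.  62.] [566.5  55.8   0. ]
cassette 0.81 [338.  79.] [617.5  24.8 100. ]
```

View pics/w3.png

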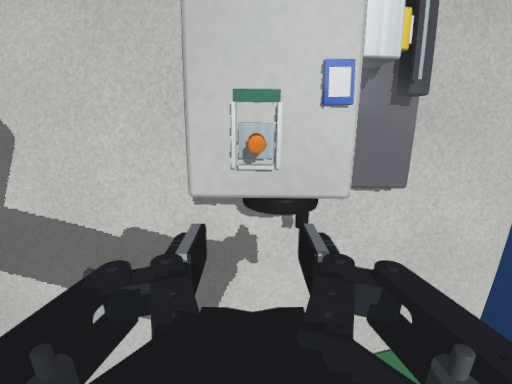

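The bolt knob is at (257,143), centred between its rails at columns 235 and 279, and the cassette is untouched at (339,82). Gripping the bolt gently.

Request:
step_arm(
  commands="0.55 3 0.37 0 0 0 0;0.55 4.5 0.37 0 0 0 0;0.55 4.5 0.37 2 0 0 0;0.55 4.5 0.37 5 0 0 0;0.55 4.5 0.37 7.5 0 0 0;0.55 4.5 0.37 9 0 0 0;0.55 4.5 0.37 9.2 0 0 0;0.55 4.5 0.37 9.2 0 0 0;0 4.5 0.37 9.2 0 0 0;0 4.5 0.37 9.2 0 0 0;0 4.5 0.37 9.2 0 0 0;0 4.5 0.37 9.2 0 0 0;0 4.5 0.37 9.2 0 0 0;0 4.5 0.37 9.2 0 0 0;0 4.5 0.37 9.2 0 0 0;0 4.5 0.37 9.2 0 0 0;0 4.5 0.37 9.2 0 0 0",
  newtons=20,
)

```text
time_s: 15.45
eef_pos: [543.1, -35.5, 129.3]
ee_rot: [0.0, 0.69, 0.724, -0.0]
force: [-4.0, 0.5, 6.3]
grip_width: 0.164
grip_force: 19.4
```

Request:
step_arm(
  commands="0 0.1 0 0 0 0 0;0 0.2 0 0 0 0 0;0 0.3 0 0 0 0 0;0 0.4 0.01 0 0 0 0;0 0.5 0.01 0 0 0 0;0 0.6 0.01 0 0 0 0;0 0.7 0.01 0 0 0 0;0 0.8 0.02 0 0 0 0;0 0.9 0.02 0 0 0 0;0 1.0 0.02 0 0 0 0",
)

```text
time_s: 16.28
eef_pos: [542.8, -25.8, 129.3]
ee_rot: [0.0, 0.69, 0.724, -0.0]
force: [-4.6, -1.7, 5.1]
grip_width: 0.162
grip_force: 19.5
```

Past the 5 mm block point with only 1.7 N. Continuing to the stop.

Request:
step_arm(
  commands="0 0.1 0 0 0 0 0;0 0.2 0 0 0 0 0;0 0.3 0 0 0 0 0;0 0.4 0.01 0 0 0 0;0 0.5 0.01 0 0 0 0;0 0.6 0.01 0 0 0 0;0 0.7 0.01 0 0 0 0;0 0.75 0.01 0 0 0 0;0 0.8 0.01 0 0 0 0;0 0.85 0.01 0 0 0 0;0 0.9 0.01 0 0 0 0",
)

```text
time_s: 17.2
eef_pos: [542.5, -17.2, 129.3]
ee_rot: [0.001, 0.689, 0.724, -0.001]
force: [-4.9, -6.0, 5.2]
grip_width: 0.159
grip_force: 19.4
```

Request:
step_arm(
  commands="0 0.05 0 0 0 0 0;0 0.1 0 0 0 0 0;0 0.1 0 0 0 0 0",
)

```text
time_s: 17.45
eef_pos: [542.5, -17.1, 129.3]
ee_rot: [0.001, 0.69, 0.724, -0.001]
force: [-4.3, -8.2, 5.0]
grip_width: 0.157
grip_force: 19.5
```

It is against the stop: the position stalls as the force rises. Releasing and backing straight up.

Request:
step_arm(
  commands="0.5 -0.1 0 0 0 0 0;0.5 -0.1 0 0 0 0 0;0.5 -0.1 0 0 0 0 0;0.5 -0.1 0 0 0 0 0;0.5 -0.1 0 0 0 0 0;0.5 -0.1 0 -2 0 0 0;0.5 -0.1 0 -5 0 0 0;0.5 -0.1 0 -9 0 0 0;0.5 -4 0 -9 0 0 0;0.5 -6 0 -9 0 0 0;0.5 -6 0 -9 0 0 0;0.5 -6 0 -9 0 0 0",
)

```text
time_s: 18.45
eef_pos: [545.3, -75.8, 217.8]
ee_rot: [-0.0, 0.69, 0.724, 0.0]
force: [-0.5, -0.0, -0.6]
grip_width: 0.5
grip_force: 0.0
```

```bash
python3 look.py w4
```

```text
18.5 [545.3 -75.  217.8] tool y [ 0.999  0.049 -0.   ] [-1.1  0.3 -0.4] q [-0.35  0.37  1.43  0.    1.34 -0.4 ] eye [543. -10. 367.]
bolt_knob 0.63 [251. 128.] [542.3 -19.4 123. ]
microtome 0.81 [275.  67.] [568.6  52.7   0. ]
cassette 0.71 [334.  82.] [617.2  25.8 100. ]
```

View pics/w4.png

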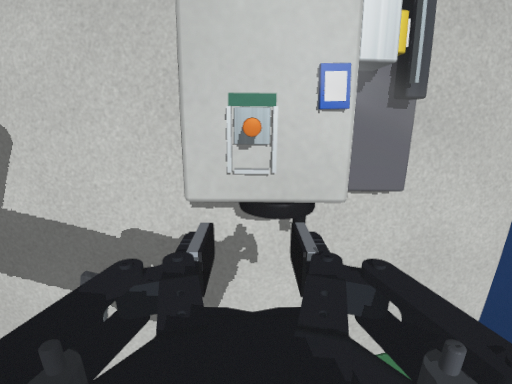

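The bolt knob (252,127) and its plate now sit against the green end stop. The cassette hasn't moved and the gripper is clear.

```bash
python3 -c "
from rig import *
print(finish_job())"
```

```text
the job is handed in; nothing more can be done
None
```

The job is handed in (no verdict was returned): I stopped the crank roughly 0.5–1 rad after the drag dropped, the bolt is fully home, the gripper is clear, and the cassette, the one bystander I re-checked, hasn't moved.

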